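Slide the clay block off the shrine ledge into the rubble crate

ROBOT

A 6-joint arm with a two-finger parallel gripper is mounted at the origin on the work surface. World frame = base frame: x ahead of the robot, y to its left, z up, the work surface at z = 0. Lengths are in mm, angles in rad, forces in N, time in s.
With the tool pointing down it reaches from about 350 to 775 mm from the base axis. Payload 7.3 kg.
Tool frame: the origin (TCP) lies at the very end of the fingers, on their centre line; the grasp point (between the pads) lies bot.grip_point_offset behind it (bot.grip_point_offset is the distance from the TCP to the grasp point, in mm); z points along the fingers, y is the line along which they close (so a half turn about z gives the same grasp; the last joint's range is limited). The gripper opens to 92 mm and grips with 3 to 60 N. Pads are 19 mm wide; open, the fingers measure 130 mm over their backs; the gripper's body (75 mm by 190 mm) begins 47 mm behind the grasp point.
Start: joints at [1.013, 0.342, 1.524, -0, 1.275, -0.146], TCP at [210.124, 481.137, 226.741] pointing down, gripper open.
Joint ranges: [-2.53, 2.53], [-0.77, 2.02], [0.04, 2.7], [-1, 4.14], [0.28, 2.66], [-3.11, 3.11]. Speed limits (rad/s): [2.57, 2.57, 3.14, 3.14, 3.14, 3.14].

INTERFACE

Orientations are given as [roll, pitch, yaw] about the fixed x, y, z axes, in that order (R = Rz(yaw) Ry(pitch) Rx(roll)).
In Python, from plant import bot gives the robot as it stands. The module is installed in compiled form; this text tells all that it offers.
- The arm moves only by the tool carry_out, never from a script. Its argument "plan" is a list of rows, each an object of numbers: "tx", "ty", "tz": the shift along the world's x, y, z in mm; "rx", "ry", "rz": the turn, a rotation vector about the world's x, y, z in rad. A call has 1 to 12 rows; each row shifts and turns the commanded pose from where the row before left it; what a row does not reach is not made up. A row lasts 1/10 s, in which the tool goes at most 50 mm and 8.59 degrees, less where a joint would pass 70% of its speed; a pose out of reach is approached as far as the arm can. A call with a gripper value outside its range is refused whole. "gripper" is the closure, from 0 (fully open) to 1 (shut), set as the call begins (left out, the last holds). The fingers move at their own pace and stop on an object; the grip force is fixed at half the most. Time passes only in rows, so rows that do not move let the fingers close. It gives the time, the measured TCP pose, the force, the opening and the grip force at its end, in the units of the state.
- bot.get_obs(): the state, without advancing time (a new reading comes with each control period).
- bot.capture(name): name is "scene" or "top" or "wrist"; returns the picture (384x512x3 uint8, red, green, blue); there is no depth.
- bot.camera_model(name): a dict with "camera_matrix" (3x3 intrinsics, pixels), "R" (3x3) and "t" (3): a world point X has camera coordinates R X + t. Camera axes: x right, y down, z forward; pixel columns grow to the right and rows downward; lengths in mm; the calibration is good to about 2 mm. A picture is of the moment at which its call begins: read the wrist's pose just before it. camera_model takes no time and is no camera call; for the wrist camera it gives the pose at the moment of the call.
- bot.close_job(): hands the job in; it is judged then, once.
The state is a dict: "time": time; "joint_positions": joint angles; "dq": joint speeds; "tau": joint torques, N m; "tool_pos": TCP position; "tcp_rot": TCP orientation; "contact_force": force on the tool from outside, world axes, zero at the start; "moment": the same for the moment, N m; "grip_width": finger opening in mm; "finger_force": force on a finger pad.
Only numpy, scipy, OpenCV 4.12 (cv2) and the standard library are available. Lean on these libraries where they do the work, as an engineer would, in place of code of your own. Each camera call takes 0.05 s, during which the arm holds its last target. There are 200 camera calls.

TASK

Clear the leftover red-brown clay block from the masonry ledge: it is too heavy and too wide to pick up, so slide it along the ledge, flat and between the legs under the little wooden stand, and over the ledge's end so that it tips into the blue crate and rests there, clear of the ledge. The stand hangs over the end, so reach in under it with the tool leaning. Leave the bowl, the candlestick and the jar standing where they are.

Things in the scene. Friction and masses are not known exactly. Their poses are not given: they have to be found in the camera images.
- ledge: fixed raised masonry ledge, grey slab on brick, 320 (its x) x 480 (its y) x 110 mm high. Origin: centre of its underside, at table level; top face at z = +110 mm. Its y axis is the sliding direction; the crate is at its +y end, the edge to tip over lies at y = +240 mm. No kerbs on its sides
- stand: fixed wooden stand across the ledge, axes parallel to it. Origin: on the ledge's top, under the board's middle, 30 mm short of the ledge's +y edge. Board 250 (x) x 100 (y) x 18 mm, underside 170 mm above the ledge top: it covers the last 80 mm of the ledge and 20 mm beyond. Legs 24 x 22 mm at x = +-112, y = -36 and +30 mm: 200 mm free between. A vertical tool cannot follow the block in far enough
- block_center (a point): red-brown solid fired-clay block, 100 (its x) x 130 (its y) x 60 mm high, 1.3 to 2.1 kg, loose, flat on the ledge on the -y side of the stand, its y axis within 0.25 rad of the ledge's. The point is its centre, 30 mm above the ledge top. Slides with about 6 to 15 N. Tips by itself once its centre is past the ledge's edge and the tool, whose friction can hold its rear down, backs off
- crate: fixed blue open-topped plastic crate on the table against the ledge's +y end (2 to 14 mm gap), axes parallel to the ledge, 270 (x) x 240 (y) x 100 mm high, walls and floor 6 mm. Origin: centre of its underside, at table level
- bowl: bystander: white ceramic bowl, 100 mm across, 55 mm high, loose on the ledge's far (+x) side. Origin: centre of its underside
- candlestick: bystander: brass candlestick, 68 mm across, 80 mm high, loose on the ledge's far (+x) side. Origin: centre of its underside
- jar: bystander: jar with red label and brass cap, 64 mm across, 85 mm high, loose on the ledge's far (+x) side. Origin: centre of its underside

How it is judged:
By the outcome, as a careful person would: the job done as asked, in the order asked, and still so for the second after the job is handed in, with the robot touching nothing.
It also fails if it takes over 45 s, if anything falls off the work surface, if the arm or the gripper's body presses on something with over 40 N, if the wrist force passes 120 N, or if a joint passes its speed limit or range.

## Working session

There is one attempt and no reset: what is moved stays moved. The work goes in short steps, Python scripts to look and compute and a tool call to move; the robot and the scene stay as the last step left them, time stands still between calls to the robot, and variables do not carry over. Pictures are saved under pics/ and viewed, at most 10 in all, crops included, and the job is handed in when it is done.

Besides the shell and the picture viewer there is one more tool, called after ">>>" by a JSON object that holds its "method" and its "body". carry_out: Moves the arm, as the interface text tells. Its arguments: {"type":"object","properties":{"plan":{"type":"array"},"gripper":{"type":"number"}},"required":["plan"]}

```bash
mkdir -p pics; python3 - <<'E'
from plant import bot
import cv2,numpy as np
print(bot.get_obs(),bot.grip_point_offset)
for n in("scene","top"):
    im=bot.capture(n); cv2.imwrite(f"pics/{n}0.png",im[...,::-1]); m=bot.camera_model(n); print(n,m)
E
```

```text
{'time': 0.0, 'joint_positions': array([ 1.01301265e+00,  3.42708875e-01,  1.52498863e+00, -1.42106070e-06,
        1.27540798e+00, -1.45969677e-01]), 'dq': array([ 0.00016284,  0.00089606, -0.00141025,  0.00043604, -0.00189705,
       -0.00020404]), 'tau': array([-2.72114776e-03, -4.31243491e+01, -2.44216651e+01,  7.14393798e-02,
        5.62579965e-02, -1.27126186e-04]), 'tool_pos': array([209.89582558, 480.78241734, 226.0620599 ]), 'tcp_rot': array([-3.14009571e+00, -2.18699565e-04,  2.72977891e+00]), 'contact_force': array([-0.18155364, -0.43953133,  0.3444782 ]), 'moment': array([ 0.04707612, -0.01107645,  0.0303092 ]), 'finger_force': 0.0, 'grip_width': 91.75179291039153} 18.8
scene {'camera_matrix': array([[372.54470223,   0.        , 260.80781975],
       [  0.        , 372.54470223, 190.71543961],
       [  0.        ,   0.        ,   1.        ]]), 'R': array([[-0.74729553,  0.6642771 ,  0.01689153],
       [ 0.49715994,  0.57579758, -0.6490679 ],
       [-0.44088704, -0.47664775, -0.76054292]]), 't': array([ 396.99594535, -247.74307219, 1420.00469699])}
top {'camera_matrix': array([[361.81598683,   0.        , 251.71987493],
       [  0.        , 361.81598683, 189.5050936 ],
       [  0.        ,   0.        ,   1.        ]]), 'R': array([[ 0.02659188, -0.99866231,  0.04434476],
       [-0.98977598, -0.03252182, -0.13887348],
       [ 0.14012988, -0.04019847, -0.98931678]]), 't': array([ 33.1708509 , 595.55480388, 812.54941148])}
```

View pics/scene0.png

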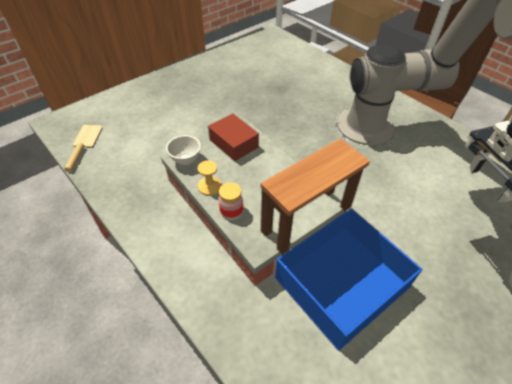

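View pics/top0.png

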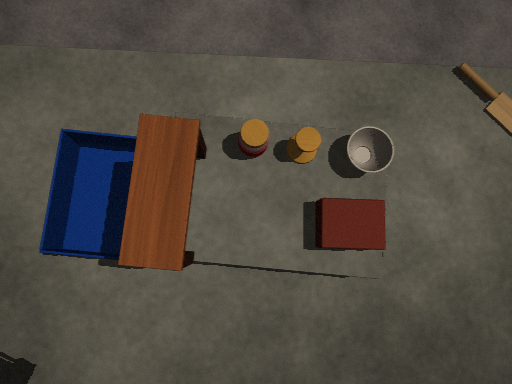

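The scene view shows the block at about (234,137), the stand at (315,175) and the crate at (348,275). The bowl, candlestick and jar are on the far side. In the top view the block's top spans columns 318–385 and rows 198–250, the board spans 120–200, and the crate is at the left.

```bash
cat >h.py <<'E'
import cv2,numpy as np
from plant import bot
def ray(n,uv,z,m=None):
    m=m or bot.camera_model(n); uv=np.atleast_2d(uv)
    d=np.c_[uv,np.ones(len(uv))]@np.linalg.inv(m["camera_matrix"]).T@m["R"]; c=-m["R"].T@m["t"]
    return c+d*((z-c[2])/d[:,2])[:,None]
def biggest(mask):
    cs,_=cv2.findContours(mask.astype(np.uint8),cv2.RETR_EXTERNAL,cv2.CHAIN_APPROX_NONE)
    return max(cs,key=cv2.contourArea)
def rect(P):
    (c,s,a)=cv2.minAreaRect(P[:,:2].astype(np.float32)); return np.round(c,1),np.round(s,1),round(a,1)
E
python3 - <<'E'
from h import *
for n in("top","scene"):
    im=cv2.imread(f"pics/{n}0.png"); hsv=cv2.cvtColor(im,cv2.COLOR_BGR2HSV).astype(int); H,S,V=hsv[...,0],hsv[...,1],hsv[...,2]
    for p in([(350,225),(160,190),(90,200)] if n=="top" else [(234,130),(315,175),(348,275),(230,153)]): print(n,p,hsv[p[1],p[0]])
    x=np.arange(512)[None,:]*np.ones((384,1)); y=np.arange(384)[:,None]*np.ones((1,512))
    roi={"top":dict(b=(305,395,185,260),s=(110,205,105,275)),"scene":dict(b=(205,262,112,160),s=(255,372,138,212))}[n]
    def R(r): return (x>r[0])&(x<r[1])&(y>r[2])&(y<r[3])
    red=((H<6)|(H>174))&(S>120)&R(roi["b"])
    vt=V[{"top":(225,350),"scene":(130,234)}[n]]
    vs=V[{"top":(190,160),"scene":(175,315)}[n]]
    for nm,mk,z in(("block",red&(V>vt*.82),170),("board",(H>5)&(H<16)&(S>120)&(V>vs*.75)&R(roi["s"]),298),("crate",(abs(H-110)<12)&(S>150)&(V>25),100)):
        c=biggest(mk); h=cv2.convexHull(c); q=cv2.approxPolyDP(h,.03*cv2.arcLength(h,True),True)[:,0]
        print(n,nm,rect(ray(n,c[:,0],z)),q.tolist(),ray(n,q,z).round()[:,:2].tolist())
    g=cv2.cvtColor(im,cv2.COLOR_BGR2GRAY)
E
```

```text
top (350, 225) [  5 174  94]
top (160, 190) [ 10 182 118]
top (90, 200) [110 219 106]
top block (array([ 515.4, -148.7]), array([125.7,  96.7]), 89.4) [[323, 199], [383, 201], [384, 247], [323, 246]] [[561.0, -88.0], [561.0, -210.0], [469.0, -210.0], [468.0, -88.0]]
top board (array([552.9, 210.6]), array([ 98.8, 248.4]), 86.0) [[140, 114], [198, 120], [180, 270], [118, 264]] [[679.0, 251.0], [672.0, 154.0], [426.0, 171.0], [433.0, 268.0]]
top crate (array([567.8, 403.1]), array([164. , 269.1]), 86.0) [[61, 129], [135, 137], [117, 259], [40, 252]] [[706.0, 475.0], [694.0, 314.0], [429.0, 333.0], [440.0, 492.0]]
scene (234, 130) [  6 166 178]
scene (315, 175) [ 13 154 229]
scene (348, 275) [108 194 100]
scene (230, 153) [  6 162  82]
scene block (array([488.8, -96.6]), array([0., 0.]), 0.0) [[251, 134]] [[489.0, -97.0]]
scene board (array([555.9, 210.2]), array([ 98.1, 248.2]), 85.9) [[368, 160], [290, 210], [261, 184], [339, 139]] [[436.0, 264.0], [679.0, 250.0], [676.0, 156.0], [432.0, 171.0]]
scene crate (array([586.1, 369.3]), array([248.5, 299. ]), 86.0) [[352, 210], [420, 270], [338, 348], [277, 259]] [[431.0, 263.0], [449.0, 492.0], [742.0, 480.0], [693.0, 239.0]]
```

```bash
python3 - <<'E'
from h import *
a=-.07; o=np.array([554.5,210.4]); ux=np.array([np.cos(a),np.sin(a)]); uy=np.array([-np.sin(a),np.cos(a)])
loc=lambda P:np.c_[(P[:,:2]-o)@ux,(P[:,:2]-o)@uy].round().tolist()
im=cv2.imread("pics/top0.png"); hsv=cv2.cvtColor(im,cv2.COLOR_BGR2HSV).astype(int); H,S,V=hsv.transpose(2,0,1)
def sub(mk,x0,x1,y0,y1):
    m=np.zeros_like(mk); m[y0:y1,x0:x1]=mk[y0:y1,x0:x1]; return biggest(m)[:,0]
for nm,mk,r,z in(("bowl",(S<60)&(V>70),(340,400,120,180),165),("candletop",(S>120),(285,325,122,154),190),("cap",(S>120)&(H>12),(235,275,115,150),195)):
    c=sub(mk,*r); (p,rad)=cv2.minEnclosingCircle(c.astype(np.float32)); 
    print(nm,p,rad,loc(ray("top",[p,(p[0],p[1]+rad)],z)))
print("block",loc(ray("top",[[323,199],[383,201],[384,247],[323,246]],170)))
red=((H<8)|(H>172))&(S>120); c=sub(red&(V>30),305,395,185,260); print("red full",rect(ray("top",c,170)),V[225,314:326],H[225,314:326])
print("ledge side edge",loc(ray("top",[[200,262],[385,278],[176,113]],110)))
b=np.linalg.norm
E
python3 -c "
import cv2
im=cv2.imread('pics/top0.png');cv2.imwrite('pics/c.png',cv2.convertScaleAbs(cv2.resize(im[100:290,165:405],None,fx=3,fy=3),alpha=2))"
```

```text
bowl (369.5, 149.5) 41.719398498535156 [[141.0, -388.0], [54.0, -392.0]]
candletop (303.0, 143.0) 18.868061065673828 [[133.0, -244.0], [95.0, -247.0]]
cap (254.0869598388672, 133.2608642578125) 14.591256141662598 [[141.0, -145.0], [111.0, -148.0]]
block [[28.0, -297.0], [36.0, -419.0], [-56.0, -425.0], [-65.0, -303.0]]
red full (array([ 514.8, -147.8]), array([128.8,  99.1]), 89.7) [35 25 19 20 21 19 27 33 66 89 98 92] [ 30  13   4   4 176   4   5   3   7   5   5   5]
ledge side edge [[-123.0, -61.0], [-119.0, -455.0], [194.0, 29.0]]
```

View pics/c.png

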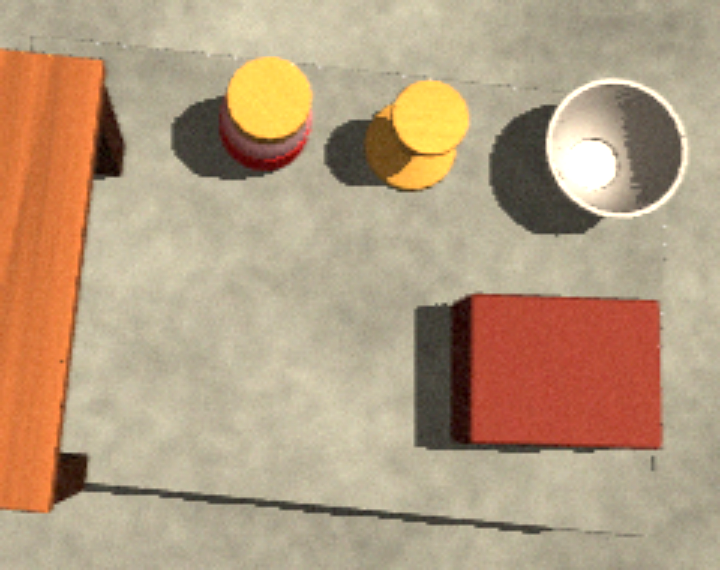

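The block's centre is at about (515,-150), and the stand axis runs at a yaw of -0.07. The bowl, candlestick and jar stay at least 91 mm off that axis, so there is room for the gripper body. I'll go over at height and then lean.

>>> {"method": "carry_out", "body": {"plan": [{"tz":40},{"tz":40},{"tz":40},{"tz":40},{"tz":20,"ty":-20},{"tx":20,"ty":-40,"rz":-0.08},{"tx":20,"ty":-40,"rz":-0.08},{"tx":20,"ty":-40,"rz":-0.08},{"tx":20,"ty":-40,"rz":-0.08},{"tx":20,"ty":-40,"rz":-0.08},{"tx":20,"ty":-40,"rz":-0.08},{"tx":20,"ty":-40,"rz":-0.08}], "gripper": 0.5}}

```text
invalid input at $.plan[0]: expected keys tx, ty, tz, rx, ry, rz
```

>>> {"method": "carry_out", "body": {"plan": [{"tx":15,"ty":-40,"rz":-0.08},{"tx":15,"ty":-40,"rz":-0.08},{"tx":15,"ty":-40,"rz":-0.08},{"tx":15,"ty":-40,"rz":-0.08},{"tx":15,"ty":-40,"rz":-0.08},{"tx":15,"ty":-40,"rz":-0.08},{"tx":15,"ty":-40,"rz":-0.08},{"tx":15,"ty":-40,"rz":-0.08},{"tx":10,"ty":-40},{"tx":10,"ty":-40},{"ty":-40},{"ty":-30}]}}

```text
invalid input at $.plan[0]: expected keys tx, ty, tz, rx, ry, rz
```

All six keys are required in every row.

>>> {"method": "carry_out", "body": {"plan": [{"tx":0,"ty":0,"tz":40,"rx":0,"ry":0,"rz":0},{"tx":0,"ty":0,"tz":40,"rx":0,"ry":0,"rz":0},{"tx":0,"ty":0,"tz":40,"rx":0,"ry":0,"rz":0},{"tx":0,"ty":0,"tz":40,"rx":0,"ry":0,"rz":0},{"tx":0,"ty":-20,"tz":20,"rx":0,"ry":0,"rz":0},{"tx":20,"ty":-40,"tz":0,"rx":0,"ry":0,"rz":-0.08},{"tx":20,"ty":-40,"tz":0,"rx":0,"ry":0,"rz":-0.08},{"tx":20,"ty":-40,"tz":0,"rx":0,"ry":0,"rz":-0.08},{"tx":20,"ty":-40,"tz":0,"rx":0,"ry":0,"rz":-0.08},{"tx":20,"ty":-40,"tz":0,"rx":0,"ry":0,"rz":-0.08},{"tx":20,"ty":-40,"tz":0,"rx":0,"ry":0,"rz":-0.08},{"tx":20,"ty":-40,"tz":0,"rx":0,"ry":0,"rz":-0.08}], "gripper": 0.5}}

```text
time: 1.3
tool_pos: [350.3, 179.4, 406.6]
tcp_rot: [-3.142, -0.0, 2.167]
contact_force: [0.2, 0.8, 1.0]
grip_width: 46.0
finger_force: 0.0
```

>>> {"method": "carry_out", "body": {"plan": [{"tx":15,"ty":-40,"tz":0,"rx":0,"ry":0,"rz":-0.08},{"tx":15,"ty":-40,"tz":0,"rx":0,"ry":0,"rz":-0.08},{"tx":15,"ty":-40,"tz":0,"rx":0,"ry":0,"rz":-0.08},{"tx":15,"ty":-40,"tz":0,"rx":0,"ry":0,"rz":-0.08},{"tx":15,"ty":-40,"tz":0,"rx":0,"ry":0,"rz":-0.08},{"tx":15,"ty":-40,"tz":0,"rx":0,"ry":0,"rz":-0.08},{"tx":15,"ty":-40,"tz":0,"rx":0,"ry":0,"rz":-0.08},{"tx":15,"ty":-40,"tz":0,"rx":0,"ry":0,"rz":-0.08},{"tx":10,"ty":-40,"tz":0,"rx":0,"ry":0,"rz":0},{"tx":10,"ty":-40,"tz":0,"rx":0,"ry":0,"rz":0},{"tx":0,"ty":-40,"tz":0,"rx":0,"ry":0,"rz":0},{"tx":0,"ty":-30,"tz":0,"rx":0,"ry":0,"rz":0}]}}

```text
time: 2.5
tool_pos: [489.9, -291.2, 405.6]
tcp_rot: [-3.14, -0.001, 1.529]
contact_force: [0.6, -0.0, 0.5]
grip_width: 46.0
finger_force: 0.0
```

>>> {"method": "carry_out", "body": {"plan": [{"tx":3,"ty":0,"tz":-25,"rx":0.14,"ry":-0.006,"rz":0},{"tx":3,"ty":0,"tz":-25,"rx":0.14,"ry":-0.006,"rz":0},{"tx":3,"ty":0,"tz":-25,"rx":0.14,"ry":-0.006,"rz":0},{"tx":3,"ty":0,"tz":-25,"rx":0.14,"ry":-0.006,"rz":0},{"tx":3,"ty":0,"tz":-25,"rx":0.14,"ry":-0.006,"rz":0},{"tx":3,"ty":0,"tz":-25,"rx":0.14,"ry":-0.006,"rz":0},{"tx":3,"ty":0,"tz":-25,"rx":0.14,"ry":-0.006,"rz":0},{"tx":0,"ty":0,"tz":0,"rx":0,"ry":0,"rz":0}]}}

```text
time: 3.3
tool_pos: [509.2, -289.2, 220.4]
tcp_rot: [-3.116, -0.998, 1.504]
contact_force: [-0.5, 0.1, -1.5]
grip_width: 45.8
finger_force: 0.0
```

```bash
python3 - <<'E'
from h import *
o=bot.get_obs(); print(o["tool_pos"],o["tcp_rot"],o["joint_positions"].round(2),o["contact_force"])
s=bot.capture("scene"); t=bot.capture("top"); cv2.imwrite("pics/1.png",np.vstack([cv2.convertScaleAbs(t[60:300],alpha=2),s[80:300]])[...,::-1])
E
```

```text
[ 509.21390909 -289.16360372  220.43708293] [-3.11570477 -0.99824127  1.5035912 ] [-0.94  0.89  0.97  0.64  2.08 -0.81] [-0.52453757  0.10224139 -1.48558663]
```

View pics/1.png

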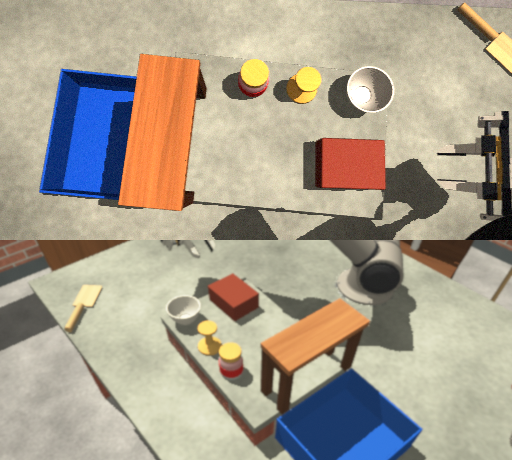

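The tool is leaned and lined up behind the block: the fingers are at row ~167 and the block's rear edge is at column 385. Next I'll go down and approach.

>>> {"method": "carry_out", "body": {"plan": [{"tx":0,"ty":0,"tz":-28,"rx":0,"ry":0,"rz":0},{"tx":0,"ty":0,"tz":-28,"rx":0,"ry":0,"rz":0},{"tx":0,"ty":0,"tz":-27,"rx":0,"ry":0,"rz":0},{"tx":1,"ty":20,"tz":0,"rx":0,"ry":0,"rz":0},{"tx":1,"ty":20,"tz":0,"rx":0,"ry":0,"rz":0},{"tx":1,"ty":15,"tz":0,"rx":0,"ry":0,"rz":0},{"tx":1,"ty":10,"tz":0,"rx":0,"ry":0,"rz":0},{"tx":0,"ty":8,"tz":0,"rx":0,"ry":0,"rz":0},{"tx":0,"ty":8,"tz":0,"rx":0,"ry":0,"rz":0},{"tx":0,"ty":8,"tz":0,"rx":0,"ry":0,"rz":0}]}}

```text
time: 4.4
tool_pos: [516.3, -202.7, 152.8]
tcp_rot: [3.125, -0.971, 1.541]
contact_force: [-1.3, -15.0, 9.2]
grip_width: 46.2
finger_force: 7.3
```

>>> {"method": "carry_out", "body": {"plan": [{"tx":0,"ty":0,"tz":0,"rx":0,"ry":0,"rz":0},{"tx":0,"ty":0,"tz":0,"rx":0,"ry":0,"rz":0}]}}

```text
time: 4.6
tool_pos: [516.2, -201.5, 152.1]
tcp_rot: [3.128, -0.973, 1.54]
contact_force: [0.5, -5.6, 4.4]
grip_width: 45.4
finger_force: 2.8
```

```bash
python3 - <<'E'
from h import *
o=bot.get_obs(); print(o["tool_pos"],o["tcp_rot"],o["joint_positions"].round(2),o["contact_force"],o["moment"])
s=bot.capture("scene"); t=bot.capture("top"); cv2.imwrite("pics/2.png",np.vstack([cv2.convertScaleAbs(t[60:300],alpha=2),s[80:300]])[...,::-1])
w=bot.capture("wrist");cv2.imwrite("pics/w2.png",w[...,::-1])
E
```

```text
[ 516.15704965 -201.50929251  152.11614293] [ 3.12762266 -0.97347429  1.53996807] [-0.86  0.84  1.26  0.63  1.81 -0.92] [ 0.4701134  -5.64739085  4.36906418] [-0.3606333   0.00066223 -0.06808983]
```

View pics/2.png

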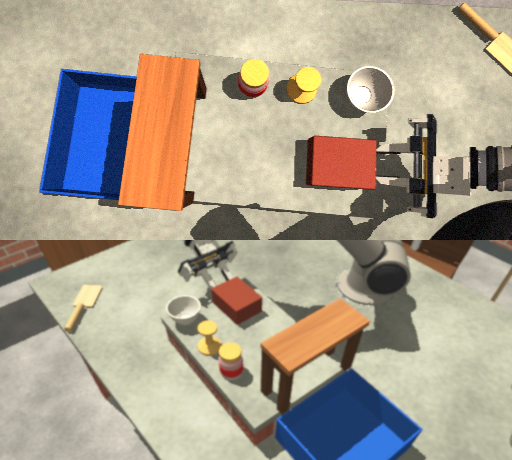

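>>> {"method": "carry_out", "body": {"plan": [{"tx":0,"ty":-12,"tz":0,"rx":0,"ry":0,"rz":0},{"tx":0,"ty":0,"tz":-7,"rx":0,"ry":0,"rz":0},{"tx":0,"ty":0,"tz":-6,"rx":0,"ry":0,"rz":0},{"tx":0,"ty":6,"tz":0,"rx":0,"ry":0,"rz":0},{"tx":0,"ty":6,"tz":0,"rx":0,"ry":0,"rz":0},{"tx":1,"ty":12,"tz":0,"rx":0,"ry":0,"rz":0},{"tx":1,"ty":12,"tz":0,"rx":0,"ry":0,"rz":0},{"tx":1,"ty":12,"tz":0,"rx":0,"ry":0,"rz":0},{"tx":1,"ty":12,"tz":0,"rx":0,"ry":0,"rz":0},{"tx":1,"ty":12,"tz":0,"rx":0,"ry":0,"rz":0},{"tx":1,"ty":12,"tz":0,"rx":0,"ry":0,"rz":0}]}}

```text
time: 5.85
tool_pos: [521.2, -128.2, 135.2]
tcp_rot: [3.138, -0.978, 1.531]
contact_force: [0.2, -7.0, -1.8]
grip_width: 45.8
finger_force: 3.5
```

>>> {"method": "carry_out", "body": {"plan": [{"tx":1,"ty":14,"tz":0,"rx":0,"ry":0,"rz":-0.003},{"tx":1,"ty":14,"tz":0,"rx":0,"ry":0,"rz":-0.003},{"tx":1,"ty":14,"tz":0,"rx":0,"ry":0,"rz":-0.003},{"tx":1,"ty":14,"tz":0,"rx":0,"ry":0,"rz":-0.003},{"tx":1,"ty":14,"tz":0,"rx":0,"ry":0,"rz":-0.003},{"tx":1,"ty":14,"tz":0,"rx":0,"ry":0,"rz":-0.003},{"tx":1,"ty":14,"tz":0,"rx":0,"ry":0,"rz":-0.003},{"tx":1,"ty":14,"tz":0,"rx":0,"ry":0,"rz":-0.003},{"tx":1,"ty":14,"tz":0,"rx":0,"ry":0,"rz":-0.003},{"tx":1,"ty":12,"tz":0,"rx":0,"ry":0,"rz":-0.003}]}}

```text
time: 6.85
tool_pos: [531.1, 10.1, 135.2]
tcp_rot: [3.138, -0.978, 1.502]
contact_force: [-0.2, -7.2, -2.6]
grip_width: 45.9
finger_force: 3.5
```

```bash
python3 - <<'E'
from h import *
o=bot.get_obs(); print(o["tool_pos"],o["tcp_rot"],o["joint_positions"].round(2),o["contact_force"])
s=bot.capture("scene"); t=bot.capture("top"); cv2.imwrite("pics/3.png",np.vstack([cv2.convertScaleAbs(t[60:300],alpha=2),s[80:300]])[...,::-1])
hsv=cv2.cvtColor(t,cv2.COLOR_RGB2HSV).astype(int);H,S,V=hsv.transpose(2,0,1)
m=((H<8)|(H>172))&(S>120)&(V>60);m[:180]=0
c=biggest(m)[:,0]; print(rect(ray("top",c,170)))
E
```

```text
[531.12851451  10.1472272  135.19185586] [ 3.13792568 -0.97790988  1.50151168] [-0.59  0.7   1.64  0.81  1.48 -0.9 ] [-0.19328853 -7.18559624 -2.61826778]
(array([535.2,  83.3]), array([128.8,  98.4]), 85.9)
```

View pics/3.png

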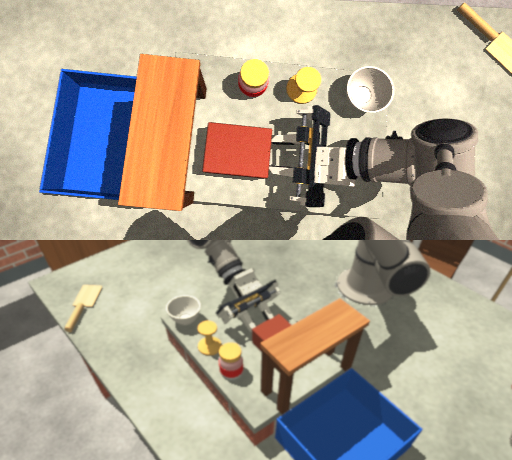

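The block lies square to the ledge at (535,83), 10 mm off the stand axis. The gripper clears the candlestick, so I'll keep pushing.

>>> {"method": "carry_out", "body": {"plan": [{"tx":1,"ty":14,"tz":0,"rx":0,"ry":0,"rz":0},{"tx":1,"ty":14,"tz":0,"rx":0,"ry":0,"rz":0},{"tx":1,"ty":14,"tz":0,"rx":0,"ry":0,"rz":0},{"tx":1,"ty":14,"tz":0,"rx":0,"ry":0,"rz":0},{"tx":1.5,"ty":14,"tz":0,"rx":0,"ry":0,"rz":0},{"tx":1.5,"ty":14,"tz":0,"rx":0,"ry":0,"rz":0},{"tx":1.5,"ty":14,"tz":0,"rx":0,"ry":0,"rz":0},{"tx":1.5,"ty":14,"tz":0,"rx":0,"ry":0,"rz":0},{"tx":1.5,"ty":14,"tz":0,"rx":0,"ry":0,"rz":0},{"tx":1.5,"ty":14,"tz":0,"rx":0,"ry":0,"rz":0}]}}

```text
time: 7.95
tool_pos: [544.7, 149.4, 135.8]
tcp_rot: [3.136, -0.979, 1.502]
contact_force: [-1.0, -9.2, 1.1]
grip_width: 46.0
finger_force: 4.6
```

>>> {"method": "carry_out", "body": {"plan": [{"tx":1,"ty":8,"tz":0,"rx":0,"ry":0,"rz":0},{"tx":1,"ty":8,"tz":0,"rx":0,"ry":0,"rz":0},{"tx":1,"ty":8,"tz":0,"rx":0,"ry":0,"rz":0},{"tx":0,"ty":5,"tz":0,"rx":0,"ry":0,"rz":0}]}}

```text
time: 8.35
tool_pos: [548.2, 178.4, 137.1]
tcp_rot: [3.133, -0.981, 1.504]
contact_force: [-1.0, -12.8, 10.3]
grip_width: 45.8
finger_force: 6.9
```

```bash
python3 - <<'E'
from h import *
o=bot.get_obs(); print(o["tool_pos"],o["joint_positions"].round(2),o["contact_force"])
s=bot.capture("scene"); t=bot.capture("top"); cv2.imwrite("pics/4.png",np.vstack([cv2.convertScaleAbs(t[60:300],alpha=2),s[80:300]])[...,::-1])
E
```

```text
[548.24516525 178.37392054 137.12562357] [-0.3   0.65  1.75  1.01  1.28 -0.82] [ -1.03724188 -12.7740295   10.28224653]
```

View pics/4.png

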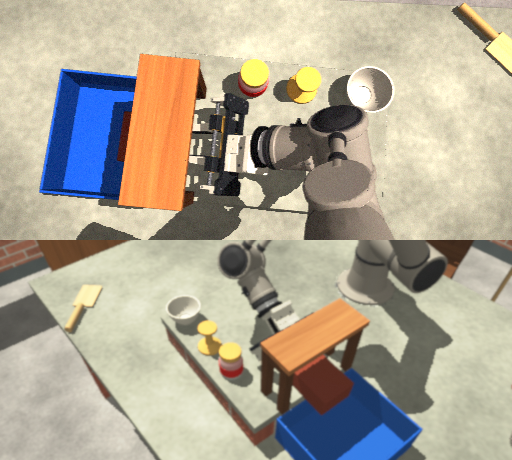

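The block's centre is about 11 mm past the edge, and the upward force shows the tool is holding its rear down. I'll push a little further, then back off.

>>> {"method": "carry_out", "body": {"plan": [{"tx":0.5,"ty":6,"tz":0,"rx":0,"ry":0,"rz":0},{"tx":0.5,"ty":5,"tz":0,"rx":0,"ry":0,"rz":0},{"tx":-1,"ty":-15,"tz":0,"rx":0,"ry":0,"rz":0},{"tx":-3,"ty":-40,"tz":0,"rx":0,"ry":0,"rz":0},{"tx":0,"ty":0,"tz":0,"rx":0,"ry":0,"rz":0},{"tx":0,"ty":0,"tz":0,"rx":0,"ry":0,"rz":0},{"tx":0,"ty":0,"tz":0,"rx":0,"ry":0,"rz":0},{"tx":0,"ty":0,"tz":0,"rx":0,"ry":0,"rz":0},{"tx":0,"ty":0,"tz":0,"rx":0,"ry":0,"rz":0},{"tx":0,"ty":0,"tz":0,"rx":0,"ry":0,"rz":0}]}}

```text
time: 9.45
tool_pos: [544.0, 135.7, 135.8]
tcp_rot: [3.139, -0.981, 1.502]
contact_force: [-0.0, 0.6, -0.7]
grip_width: 46.3
finger_force: 0.0
```

```bash
python3 - <<'E'
from h import *
o=bot.get_obs(); print(o["tool_pos"],o["contact_force"])
s=bot.capture("scene"); t=bot.capture("top"); cv2.imwrite("pics/5.png",np.vstack([cv2.convertScaleAbs(t[60:300],alpha=2),s[80:300]])[...,::-1])
E
```

```text
[543.95760609 135.65784023 135.77120024] [-0.0192261   0.62678078 -0.70355261]
```

View pics/5.png

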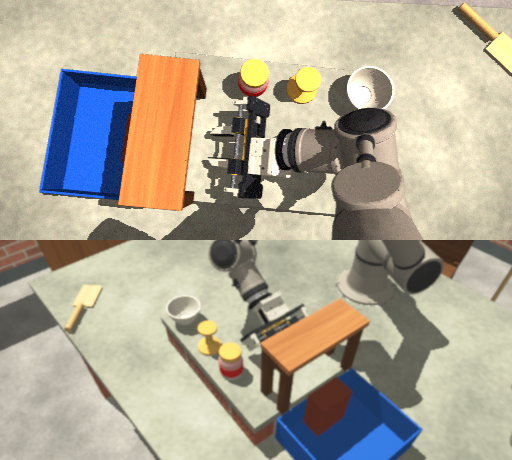

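```bash
python3 - <<'E'
from h import *
s=bot.capture("scene"); cv2.imwrite("pics/6.png",cv2.convertScaleAbs(cv2.resize(s[190:345,240:430],None,fx=4,fy=3.8,interpolation=cv2.INTER_CUBIC),alpha=1.3)[...,::-1])
E
```

```text
(no output)
```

View pics/6.png

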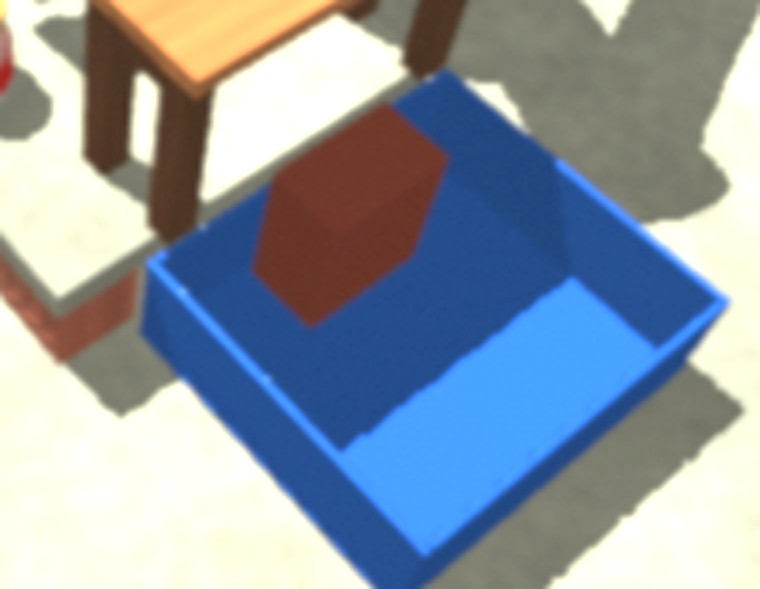

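The block stands on end in the crate next to the near wall. I'll check its tilt and its gap to the ledge edge.

```bash
python3 - <<'E'
from h import *
a=-.07; o=np.array([556.5,240.3]); ux=np.array([np.cos(a),np.sin(a)]); uy=np.array([-np.sin(a),np.cos(a)])
px=lambda P:np.array(P)/[4,3.8]+[240,190]
T=px([(272,180),(388,103),(447,158),(340,228)]);B=px([(253,270),(310,327),(412,257)])
for z,P in((136,T),(128,T),(6,B),(12,B),(110,px([(205,222),(410,75)])),(100,px([(155,258),(445,73)]))):
    W=ray("scene",P,z)[:,:2]; print(z,np.c_[(W-o)@ux,(W-o)@uy].round().tolist())
E
```

```text
136 [[50.0, 23.0], [-52.0, 22.0], [-50.0, 76.0], [42.0, 75.0]]
128 [[46.0, 19.0], [-58.0, 18.0], [-55.0, 74.0], [38.0, 72.0]]
6 [[44.0, 18.0], [44.0, 75.0], [-52.0, 77.0]]
12 [[46.0, 20.0], [46.0, 77.0], [-49.0, 79.0]]
110 [[92.0, 11.0], [-100.0, 2.0]]
100 [[130.0, 9.0], [-127.0, 11.0]]
```

The block is upright on the crate floor, between 18 and 76 mm past the edge, so it is clear of the ledge. The bowl, candlestick and jar haven't moved and the tool is touching nothing.

```bash
python3 -c "
from plant import bot
print(bot.get_obs()['contact_force'],bot.close_job())"
```

```text
the job is handed in; nothing more can be done
[ 0.29091168 -0.40975546 -0.16676105] None
```

I slid the clay block under the stand and over the ledge's end; it now stands on end in the blue crate, about 18 mm clear of the ledge, with the bowl, candlestick and jar where they were, and the job is handed in at about 10 s of the 45 s limit.

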